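Pull a worn electrode cap off its stub with the hook puller

TASK

The worn copper cap is stuck snugly on the stub of the grey block. With the blue-handled puller from the cradle, never touching the cap with the fingers, feel both ledges of the puller in under the cap's flange from the open front of the block until it sits fully over the cap, without pressing hard on block or cap, and pull straight up until the cap pops off. Set the cap down gently, standing upright on the red mat, draw the puller right out from under it and leave the puller standing upright, with nothing else on the bench disturbed.

Things in the scene. Friction and masses are not known exactly. Their poses are not given: they have to be found in the camera images.
- puller_grip (a point): Centre of the puller's blue handle: 26 mm (x) x 20 mm (y) x 50 mm tall, grip across y; z up, puller about 180 g. 40 mm below this point is the underside of its cross-guard (12 x 88 mm, along y), by which it hangs loose in a cradle; lift it straight up. Below hangs the steel yoke on a stiff telescoping shank. Not measured while held.
- cradle_top (a point): Middle of the fixed cradle, level with the top of its two blue uprights (70 mm tall, 32 mm deep, 64 mm clear between them along y), on which the puller's guard lies between 5 mm lips. Yoke of the puller: its underside lies 91 to 103 mm below puller_grip; how far the shank is drawn out differs each time and is not measured. It stays put under 40 N.
- cap_flange (a point): Centre of the underside of the flange of the worn copper cap (round, 50 g, 25 mm tall, z up). Flange 30 mm across, 3.5 mm thick; skirt 20 mm across reaches 6.5 mm below it, the cap stands on the skirt; dome 20 mm across above. Sprung buttons in the stub grip its bore: about 10 to 17 N straight up over the first 7 mm, then it comes free; clear of the stub after 14 mm.
- block_seat (a point): Point on the flat deck of the fixed grey block, on the stub's axis, 22 mm above the worktop. Deck 60 mm wide (y); from 22 to 62 mm in front (-x, open side) it is a black sprung plate, level with it, that gives 1 mm per 5 N. Deck to flange of the seated cap: 6.5 mm; a 4.5 mm ledge has 2 mm to spare: touch the plate lightly, rise some 1.4 mm, slide along +x.
- block_stop (a point): Middle of the front face of the rigid steel stop bar (50 mm wide, 10 mm tall) on the block's deck, 18.5 mm behind the stub's axis, 5 mm above the deck. The puller is centred on the cap when its leading end touches the bar. Axes as the block.
- cradle_base (a point): Foot of the cradle (50 x 100 mm), on the worktop. The puller's yoke: 36 mm (x) x 44 mm (y), 41 mm high, open at both x ends, which are alike; side plates with inner faces 36 mm apart, at their foot two inward ledges 4.5 mm thick (underside = yoke's underside), slot between them 23 mm wide, flaring at both ends. The puller can stand on its yoke.
- mat: Red rubber mat fixed to the worktop, 150 mm (its x) x 110 mm (its y), 3 mm thick; origin at the centre of its underside. The worn cap ends here; the puller may stand here or on the worktop. Right of the mat a fixed grey tray stands on edge, 0.44 m tall, from x 0.31 to 0.60 at y -0.52 to -0.60: go round or over it. Left of y -0.17 stand a welder and fixed piles.
- spare_tip_1: Bystander: new copper electrode tip standing upright, 16 mm across, 38 mm tall, origin at the underside.
- spare_tip_2: Bystander: another such copper tip, 16 mm across, 38 mm tall, origin at the underside.
- gauge_block: Bystander: grey gauge block 22 x 52 x 14 mm, origin at the underside.
- tape_black: Bystander: roll of black tape, 53 mm across, 19 mm tall, origin at the underside.
- side_cutters: Bystander: side cutters with red sleeves, lying flat, 49 x 132 x 10 mm, origin at the underside.
- flat_file: Bystander: flat file with red handle, lying flat, 17 x 214 x 19 mm, origin at the underside.

How it is judged:
On the way, in this order (a step that is already met when the one before it is completed fails the run):
1. the puller's ledges are under the flange, centred on the cap, which is still seated on the stub (horizontal distance between puller_grip and cap_flange below 0.007 m and z of puller_grip in the frame of cap_flange between 0.07 and 0.101 m and z of cap_flange in the frame of block_seat below 0.0095 m and horizontal distance between cap_flange and block_seat below 0.003 m), for 0.1 s.
2. the cap is off the stub, hanging in the puller (z of cap_flange in the frame of block_seat above 0.024 m and contact force between puller and cap above 0.1 N and horizontal distance between puller_grip and cap_flange below 0.01 m), for 0.1 s.
At the end, for the whole second after the job is handed in: The cap stands upright (within 7 degrees) and at rest on the red mat, its axis at least 5 mm inside the mat's edges; the puller is upright (within 7 degrees) and at rest on mat, worktop or cradle, clear of the cap, its axis more than 30 mm from the cap's (x of cap_flange in the frame of mat between -0.07 and 0.07 m and y of cap_flange in the frame of mat between -0.05 and 0.05 m and z of cap_flange in the frame of mat between 0.0065 and 0.0125 m and angle between each of cap_flange, puller_grip's own z axis and vertical below 0.12 rad and linear speed of each of cap, puller below 0.02 m/s and horizontal distance between puller_grip and cap_flange above 0.03 m and contact force between puller and cap below 0.05 N and height (world z) of puller_grip below 0.115 m); the robot touches nothing.
It fails at once if the fingers touch the cap (more than 0.5 N) (contact force between the fingers and cap above 0.5 N).
It fails at once if block or cap is pressed hard: puller on block or on cap over 40 N, or robot on block over 15 N (contact force between puller and block above 40 N or contact force between puller and cap above 40 N or contact force between any of the fingers, the arm and block above 15 N).
It fails at once if the cap is dropped or flung (faster than 0.6 m/s) or tipped over (more than 35 degrees) (linear speed of cap above 0.6 m/s or angle between cap_flange's own z axis and vertical above 0.6 rad).
It fails at once if a bystander is shifted by more than 20 mm (distance of any of spare_tip_1, spare_tip_2, gauge_block, tape_black, side_cutters, flat_file from where it was at the start of the episode above 0.02 m).
It also fails if it takes over 61 s, if anything falls off the work surface, if the arm or the gripper's body presses on something with over 40 N, if the wrist force passes 120 N, or if a joint passes its speed limit or range.

ROBOT

A 6-joint arm with a two-finger parallel gripper is mounted at the origin on a cart in front of the work surface, level with it; the furniture and walls round the work are solid. World frame = base frame: x ahead of the robot, y to its left, z up, the work surface at z = 0. Lengths are in m, angles in rad, forces in N, time in s.
With the tool pointing down it reaches from about 0.275 to 0.825 m from the base axis. Payload 4.9 kg.
Tool frame: the origin (TCP) lies midway between the tips of the shut fingers; the grasp point (between the pads) lies 19 mm behind it (manip.grasp_offset is the x of the grasp point in the tool frame, in m); x points along the fingers, y is the direction in which the jaws open and shut, and the axes are right-handed (so a half turn about x gives the same grasp; the last joint's range is limited). The gripper opens to 85 mm and grips with 20 to 120 N. Pads are 22 mm wide; open, the fingers measure 114 mm over their backs; the gripper's body (76 mm by 85 mm) begins 54 mm behind the grasp point. The pads swing forward as they close: fully open they stand 13 mm farther back than shut.
Start: joints at [-1.367, 0.326, -0.193, 1.052, 0, 1.437], TCP at [0.182, -0.519, 0.231] pointing down, gripper open.
Joint ranges: [-2.65, 2.65], [-0.97, 1.79], [-1.3, 1.35], [-1.93, 2.1], [-1.47, 1.37], [-3.14, 3.14]. Speed limits (rad/s): [2.57, 2.57, 3.14, 3.14, 3.14, 3.14].

INTERFACE

Orientations are given as a unit quaternion [w, x, y, z].
In Python, from bench import monitor, imaging, close_job, models, manip gives the robot as it stands. The module is installed in compiled form; this text tells all that it offers.
- The arm moves only by the tool jog_arm, never from a script. Its argument "moves" is one flat list of numbers, 4 for each row, row after row: the shift along the tool's x, y, z in units of 30 mm (1.0 is 30 mm), then the turn about the tool's x in units of 5 degrees (1.0 is 5 degrees). In form: [dx, dy, dz, roll, dx, dy, dz, roll, ...]. A call has 1 to 10 rows; each row shifts and turns the commanded pose from where the row before left it, along the tool's axes as they then stand; what a row does not reach is not made up. A row lasts 1/10 s, in which the tool goes at most 50 mm and 8.59 degrees, less where a joint would pass 70% of its speed; a pose out of reach is approached as far as the arm can. A call is refused whole if a number of a shift passes 1 or a number of a turn 1, either way. A call with a gripper value outside its range is refused whole. "jaw" is the closure in counts, from 0 (fully open) to 255 (shut), set as the call begins (left out, the last holds). The fingers move at their own pace and stop on an object; "newtons" is the grip in N (left out, the last holds). Time passes only in rows, so rows that do not move let the fingers close. It gives the time, the measured TCP pose, the force and the opening at its end, in the units of the state.
- monitor.observe(): the state, without advancing time (a new reading comes with each control period).
- imaging.get_image(name): name is "side" or "top"; returns (picture, depth): 384x512x3 uint8, blue, green, red; 384x512 float32, m along the optical axis (not along the pixel's ray), 0 where there is no reading.
- imaging.camera_info(name): a dict with "K" (3x3 intrinsics, pixels), "R" (3x3) and "t" (3): a world point X has camera coordinates R X + t. Camera axes: x right, y down, z forward; pixel columns grow to the right and rows downward; lengths in m; the calibration is good to about 2 mm. A picture is of the moment at which its call begins. camera_info takes no time and is no camera call.
- close_job(): hands the job in, once; it reports no verdict.
Trained networks look in the newest picture that a camera, given by its name, has taken for a name from the list of things; names that differ only in an ending like _2 or _b are one class to them, and where a whole thing is asked for, a point or a joint stands for the part that bears it (a point fixed in the world has none). Each returns a list of dicts, best first, with "score" (0 to 1); they miss things now and then, are a little off and sometimes report something else, mostly with a low value. They report only what shows in the picture. A call takes as long as a camera call.
- models.outline_of(camera, query): "pixels" (384x512 bool, what is visible of it) and "bbox" ([left, top, right, bottom] in pixels, round what is visible of it).
The state is a dict: "t": time; "joint_positions": joint angles; "joint_vel": joint speeds; "joint_efforts": joint torques, N m; "tcp_pos": TCP position; "tool_rot": TCP orientation; "contact_force": force on the tool from outside, world axes, zero at the start; "moment": the same for the moment, N m; "opening": finger opening in m.
Only numpy, scipy, OpenCV 4.12 (cv2) and the standard library are available. Lean on these libraries where they do the work, as an engineer would, in place of code of your own. Each camera call takes 0.05 s, during which the arm holds its last target.

## Working session

There is one attempt and no reset: what is moved stays moved. The work goes in short steps, Python scripts to look and compute and a tool call to move; the robot and the scene stay as the last step left them, time stands still between calls to the robot, and variables do not carry over. Pictures are saved under pics/ and viewed, and the job is handed in when it is done.

Besides the shell and the picture viewer there is one more tool, called as name(argument=value, ...) on one line, values as JSON. jog_arm: Moves the arm, as the interface text tells. Its arguments: {"type":"object","properties":{"moves":{"type":"array","items":{"type":"number"}},"jaw":{"type":"number"},"newtons":{"type":"number"}},"required":["moves"]}

```bash
mkdir -p pics; cat > h.py <<'E'
import numpy as np, cv2
from bench import monitor, imaging, models, manip
def shot(cam,name):
    p,d=imaging.get_image(cam); cv2.imwrite('pics/'+name+'.png',p); np.save('pics/'+name+'.npy',d); return p,d
def world(cam,d,mask=None):
    c=imaging.camera_info(cam);K,R,t=[np.array(c[k]) for k in('K','R','t')]
    v,u=np.mgrid[0:384,0:512]
    P=np.stack([(u-K[0,2])/K[0,0]*d,(v-K[1,2])/K[1,1]*d,d],-1)
    return (P-t)@R
def proj(cam,X):
    c=imaging.camera_info(cam);K,R,t=[np.array(c[k]) for k in('K','R','t')]
    q=K@(R@np.array(X)+t); return q[:2]/q[2]
E
python3 - <<'E'
from h import *
print({k:np.round(v,4) for k,v in monitor.observe().items()}, manip.grasp_offset)
for c in('side','top'):
    shot(c,c+'0'); i=imaging.camera_info(c); print(c,i, -np.array(i['R']).T@i['t'])
E
```

```text
{'t': np.float64(0.0), 'joint_positions': array([-1.3672,  0.327 , -0.1936,  1.052 , -0.    ,  1.4366]), 'joint_vel': array([-0.0007,  0.0012,  0.    ,  0.0009, -0.0018,  0.    ]), 'joint_efforts': array([-9.00000e-04, -4.43401e+01,  2.62440e+01,  1.54000e-02,
       -4.00000e-04,  0.00000e+00]), 'tcp_pos': array([ 0.1822, -0.5183,  0.2305]), 'tool_rot': array([-0.1182, -0.697 , -0.1195,  0.6971]), 'contact_force': array([-0.4225, -0.4695,  0.0741]), 'moment': array([ 0.0555, -0.0388,  0.0343]), 'opening': np.float64(0.0853)} -0.0187
side {'K': array([[420.64366161,   0.        , 253.51324741],
       [  0.        , 420.64366161, 194.47515892],
       [  0.        ,   0.        ,   1.        ]]), 'R': array([[-0.99691812, -0.07504521,  0.02285784],
       [-0.05775092,  0.50484221, -0.86127764],
       [ 0.05309516, -0.85994334, -0.50762028]]), 't': array([0.54964152, 0.13121368, 1.42534229])} [0.47984652 1.20071937 0.82398045]
top {'K': array([[485.3554624 ,   0.        , 249.11621787],
       [  0.        , 485.3554624 , 191.35483704],
       [  0.        ,   0.        ,   1.        ]]), 'R': array([[-0.00792898, -0.99989464,  0.01215869],
       [-0.98366846,  0.00561271, -0.17990233],
       [ 0.17981514, -0.01338656, -0.98360933]]), 't': array([-0.07092687,  0.55714289,  1.29940769])} [ 0.31382834 -0.05665187  1.37920322]
```

View pics/side0.png

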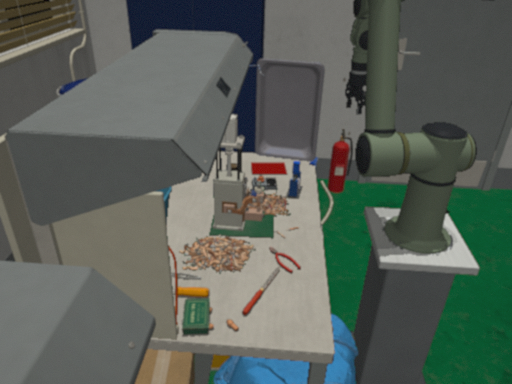

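View pics/top0.png

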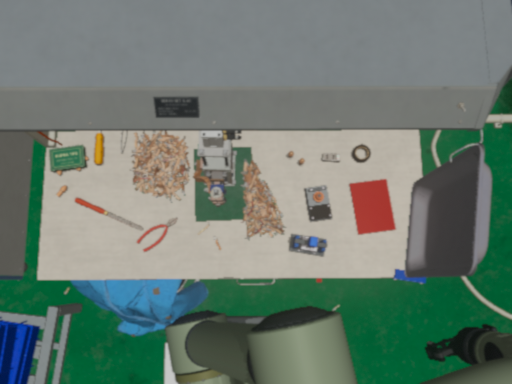

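```bash
python3 - <<'E'
from h import *
t=cv2.imread('pics/top0.png'); s=cv2.imread('pics/side0.png')
cv2.imwrite('pics/topc.png',cv2.resize(t[135:265,275:405],None,fx=4.6,fy=4.6,interpolation=cv2.INTER_CUBIC))
cv2.imwrite('pics/sidec.png',cv2.resize(s[140:240,210:330],None,fx=6,fy=6,interpolation=cv2.INTER_CUBIC))
imaging.get_image('top')
for cam in('top','side'):
  d=np.load(f'pics/{cam}0.npy');W=world(cam,d)
  for q in['puller_grip','cradle_top','cap_flange','block_seat','mat','spare_tip_1','gauge_block','tape_black']:
    for r in models.outline_of(cam,q)[:2]:
        m=r['pixels'];P=W[m&(d>0)]
        v,u=np.nonzero(m)
        print(cam,q,round(r['score'],2),r['bbox'],m.sum(),np.round([u.mean(),v.mean()],1),np.round(np.median(P,0),4),np.round(P.min(0),3),np.round(P.max(0),3))
E
```

```text
top puller_grip 0.54 [292.8, 234.7, 332.3, 252.4] 332 [310.3 243.4] [ 0.4085 -0.233   0.0767] [ 0.39  -0.283 -0.001] [ 0.432 -0.196  0.137]
top cradle_top 0.54 [289.5, 233.9, 321.5, 254.5] 222 [303.6 246. ] [ 0.4017 -0.2059  0.0078] [ 0.381 -0.285 -0.002] [ 0.442 -0.189  0.079]
top cradle_top 0.47 [139.7, 220.4, 175.7, 250.2] 233 [158.2 232.9] [0.4506 0.1794 0.0082] [ 0.399  0.135 -0.005] [0.486 0.237 0.016]
top cap_flange 0.59 [311.2, 191.8, 323.0, 206.3] 80 [318.4 196.7] [ 0.5429 -0.269   0.0358] [ 0.531 -0.284  0.023] [ 0.557 -0.258  0.053]
top cap_flange 0.29 [73.2, 196.7, 143.7, 231.2] 330 [106.  212.6] [0.5066 0.336  0.0114] [ 0.458  0.231 -0.01 ] [0.554 0.425 0.023]
top block_seat 0.92 [302.8, 187.1, 332.2, 223.8] 700 [318. 204.] [ 0.5214 -0.2699  0.0214] [ 0.478 -0.312 -0.002] [ 0.579 -0.234  0.037]
top mat 0.76 [348.5, 180.0, 395.0, 235.5] 1948 [372.4 206.5] [ 0.5185 -0.4293  0.0029] [ 0.44  -0.492 -0.006] [ 0.6   -0.37   0.013]
top spare_tip_1 0.25 [303.8, 184.2, 331.8, 222.9] 767 [318.3 203.4] [ 0.5247 -0.2706  0.0214] [ 0.478 -0.31  -0.009] [ 0.585 -0.236  0.047]
top gaug
[... 390 characters left out ...]
0.592 -0.365  0.008]
side puller_grip 0.49 [293.2, 159.0, 299.8, 188.5] 181 [296.1 172.6] [ 0.4077 -0.2266  0.084 ] [ 0.381 -0.538 -0.007] [ 0.424 -0.186  0.133]
side cradle_top 0.69 [286.0, 173.9, 303.6, 198.1] 204 [293.6 188.9] [ 0.4143 -0.1966  0.028 ] [ 0.386 -0.268 -0.002] [ 0.437 -0.182  0.084]
side block_seat 0.71 [250.1, 179.8, 276.9, 186.1] 224 [264.9 183.3] [ 0.5195 -0.2512  0.02  ] [ 0.481 -0.339 -0.001] [0.58  0.012 0.151]
side mat 0.81 [252.0, 163.1, 286.7, 175.3] 398 [267.7 168.5] [ 0.5231 -0.4169  0.0024] [ 0.443 -0.484 -0.004] [ 0.596 -0.361  0.008]
side mat 0.51 [228.5, 160.9, 233.2, 174.5] 65 [233.4 167.1] [ 0.6628 -0.3834  0.0158] [ 0.605 -0.477 -0.005] [0.681 0.041 0.238]
```

View pics/topc.png

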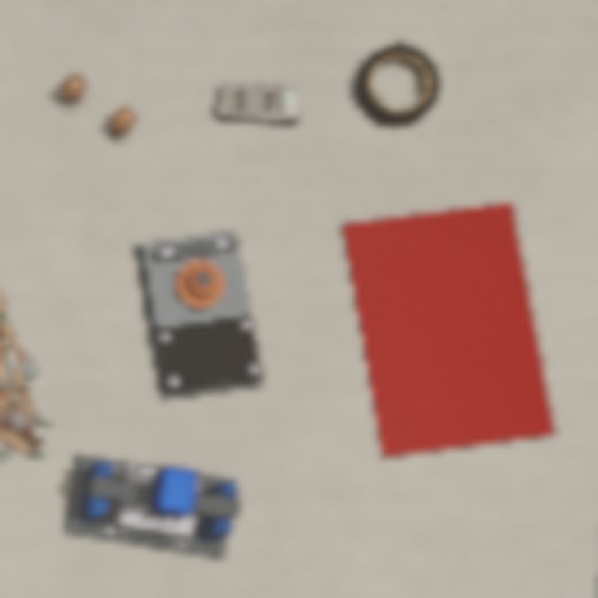

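View pics/sidec.png

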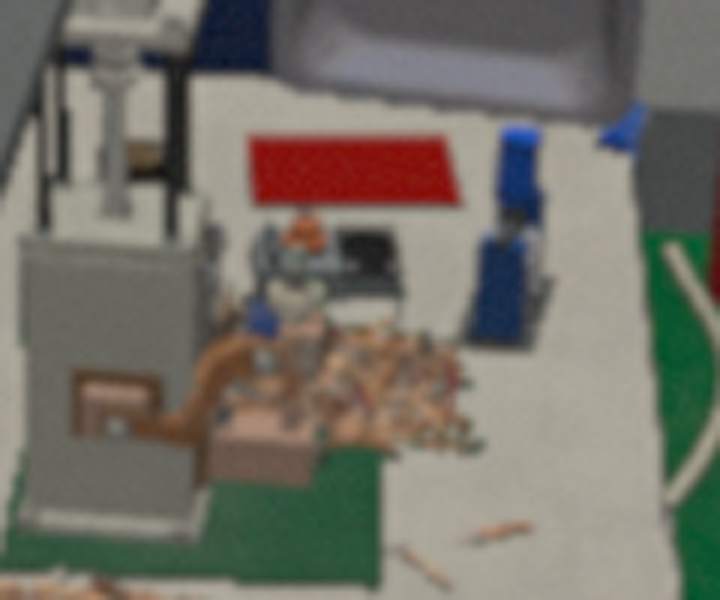

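```bash
cat >> h.py <<'E'
def plane(cam,uv,z):
    c=imaging.camera_info(cam);K,R,t=[np.array(c[k]) for k in('K','R','t')]
    uv=np.asarray(uv,float).reshape(-1,2)
    r=np.c_[(uv[:,0]-K[0,2])/K[0,0],(uv[:,1]-K[1,2])/K[1,1],np.ones(len(uv))]@R
    C=-R.T@t; return (C+r*((z-C[2])/r[:,2])[:,None])
def rect(cam,soft,z,th=0.5,roi=None,S=8):
    # soft: float map 0..1; supersample, threshold, minAreaRect in world
    x0,y0,x1,y1=roi
    f=cv2.resize(soft[y0:y1,x0:x1].astype(np.float32),None,fx=S,fy=S,interpolation=cv2.INTER_CUBIC)
    m=(f>th).astype(np.uint8); n,l,st,ce=cv2.connectedComponentsWithStats(m)
    k=1+np.argmax(st[1:,4]); c,_=cv2.findContours((l==k).astype(np.uint8),cv2.RETR_EXTERNAL,cv2.CHAIN_APPROX_NONE)
    c=max(c,key=len)[:,0,:]; uv=(c+0.5)/S-0.5+[x0,y0]
    P=plane(cam,uv,z)
    ctr,sz,a=cv2.minAreaRect((P[:,:2]*1000).astype(np.float32))
    area=cv2.moments((P[:,:2]*1000).astype(np.float32)); 
    return np.array(ctr)/1000,np.array(sz),a,np.array([area['m10'],area['m01']])/area['m00']/1000,abs(area['m00'])
E
python3 - <<'E'
from h import *
t=cv2.imread('pics/top0.png').astype(float); B,G,R=t[...,0],t[...,1],t[...,2]
pr=lambda n,r:print(n,np.round(r[0],4),np.round(r[1],1),round(r[2],2),'cent',np.round(r[3],4),round(r[4],1))
red=np.clip((R-G-10)/ (100),0,2)
print('red',(R-G)[206,372],(R-G)[206,340]); v=(R-G)[206,372];b=(R-G)[206,342]
pr('mat',rect('top',(R-G-b)/(v-b),0.003,roi=(343,172,400,242)))
cop=(R-B); print(cop[194:200,312:326].max(), cop[205,318],cop[200,308]); 
for th in(.35,.5): pr('cap',rect('top',(cop-8)/80.,0.030,th,roi=(305,186,332,206)))
blu=(B-R); print(blu[240:246,310:318].astype(int))
for th in(.35,.5,.6): pr('handle',rect('top',(blu)/110.,0.135,th,roi=(306,232,322,250)))
dark=(t.mean(2)); print(dark[195:215:3,312:340:2].astype(int))
pr('block',rect('top',(dark[230,345]-dark)/(dark[230,345]-120)/1,0.022,.5,roi=(296,180,342,228)))
pr('base',rect('top',(dark[230,345]-dark)/(dark[230,345]-100)/1,0.004,.5,roi=(280,228,336,262)))
for n,(u,v,z) in dict(capTop=(318,196,.0)).items(): pass
d=np.load('pics/top0.npy');W=world('top',d)
print('handle top z',np.round(W[240:245,311:316,2],3))
print('deck z',np.median(W[207:216,314:326,2]),'mat z',np.median(W[190:220,362:382,2]),'table',np.median(W[225:240,345:350,2]))
s=monitor.observe()
from scipy.spatial.transform import Rotation as Ro
q=s['tool_rot'];print(np.round(Ro.from_quat([*q[1:],q[0]]).as_matrix(),4))
E
```

```text
red 109.0 6.0
mat [ 0.5206 -0.4281] [147.9 108. ] 7.18 cent [ 0.5206 -0.4283] 15732.5
95.0 5.0 2.0
cap [ 0.5452 -0.2698] [30.3 31.2] 44.15 cent [ 0.5452 -0.2699] 755.6
cap [ 0.545  -0.2699] [28.8 29.6] 44.32 cent [ 0.5451 -0.2699] 684.3
[[ 86 115 124 127 127 126 112  68]
 [ 94 117 126 127 127 126 111  66]
 [101 120 126 127 127 126 111  68]
 [106 122 126 127 127 124 106  59]
 [104 119 122 124 125 122 100  49]
 [ 85 102 107 111 115 111  88  38]]
handle [ 0.4102 -0.2363] [23.3 26.2] 81.46 cent [ 0.4101 -0.2364] 536.1
handle [ 0.4102 -0.2365] [21.4 24.9] 81.47 cent [ 0.4101 -0.2365] 471.2
handle [ 0.4103 -0.2365] [20.2 24.1] 81.48 cent [ 0.4101 -0.2365] 432.9
[[132 120 108 108 117 135 143 144 163 179 179 179 178 178]
 [130 122 104 112 123 135 144 143 154 176 178 179 180 179]
 [144 135 123 127 136 143 143 142 149 175 177 177 177 178]
 [144 136 132 131 125  99  92  93 124 157 178 178 177 178]
 [ 88  64  63  63  63  63  63  65  80 138 177 178 179 180]
 [ 65  63  62  62  63  63  61  62  63 104 171 177 178 178]
 [ 63  63  62  63  63  63  63  62  67 101 167 178 178 177]]
block [ 0.5264 -0.2691] [100.1  69.5] 7.55 cent [ 0.5259 -0.2684] 6457.1
base [ 0.4116 -0.238 ] [109.9  52.1] 79.97 cent [ 0.4109 -0.2381] 5003.8
handle top z [[0.133 0.137 0.135 0.135 0.132]
 [0.133 0.132 0.129 0.133 0.132]
 [0.136 0.133 0.132 0.13  0.131]
 [1.379 0.131 0.13  0.135 0.132]
 [0.134 0.13  0.133 0.132 0.137]]
deck z 0.021454807876740083 mat z 0.0029072658606361388 table -0.00038224337716712494
[[ 0.      0.3314 -0.9435]
 [-0.     -0.9435 -0.3314]
 [-1.      0.     -0.    ]]
```

```bash
cat >> h.py <<'E'
from scipy.spatial.transform import Rotation as Ro
def tool():
    s=monitor.observe();q=s['tool_rot'];return s,Ro.from_quat([*q[1:],q[0]]).as_matrix()
def plan(target,z_tcp=None,yaw=None):
    s,M=tool(); psi=np.degrees(np.arctan2(-(-M[0,1]),-M[1,1])); 
    # tool -y = puller y=(-sin,cos)
    psi=np.degrees(np.arctan2(M[0,1],-M[1,1]))
    d=np.array(target)-s['tcp_pos']; print('t',round(float(s['t']),2),'tcp',np.round(s['tcp_pos'],4),'yaw',round(psi,2),'F',np.round(s['contact_force'],1),'open',round(float(s['opening']),4))
    print('units',np.round(M.T@d/0.03,3), 'roll units', None if yaw is None else round(-(yaw-psi)/5,3))
E
python3 - <<'E'
from h import *
t=cv2.imread('pics/top0.png').astype(float); g=t.mean(2)
# fit black plate & deck edges in world plane: rectify
X=np.arange(-70,40,.5);Y=np.arange(-45,45,.5)
import itertools
c0=np.array([.545,-.2699])
best=[]
for yaw in np.arange(4,15,.5):
    a=np.radians(yaw);ex=np.array([np.cos(a),np.sin(a)]);ey=np.array([-np.sin(a),np.cos(a)])
    P=c0+(X[:,None,None]*ex+Y[None,:,None]*ey)/1000
    Q=np.concatenate([P,np.full(P.shape[:2]+(1,),.022)],-1)
    c=imaging.camera_info('top');q=(Q@np.array(c['R']).T+c['t'])@np.array(c['K']).T
    uv=(q[...,:2]/q[...,2:]).astype(np.float32)
    im=cv2.remap(g.astype(np.float32),uv[...,0],uv[...,1],cv2.INTER_CUBIC)
    # plate region rows x -58..-26
    sx=(X>-57)&(X<-26)
    prof=im[sx].mean(0); gr=np.gradient(prof)
    pi,pj=np.argmin(gr),np.argmax(gr)
    sy=(abs(Y)<24)&(abs(Y)>0); px=im[:,sy].mean(1);gx=np.gradient(px)
    best.append((yaw,-gr.min(),gr.max(),Y[pi],Y[pj],X[np.argmin(gx[:150])],-gx.min(),gx.max(),X[np.argmax(gx)]))
    if yaw in(8,): cv2.imwrite('pics/rect8.png',cv2.resize(np.flipud(np.fliplr(im)),None,fx=3,fy=3))
for b in best: print(np.round(b,1))
E
```

```text
[  4.    5.8   7.5 -32.   32.5 -65.5   7.    6.3 -22.5]
[  4.5   5.9   7.7 -32.   33.  -65.5   7.2   6.5 -22.5]
[  5.    6.    7.8 -31.5  33.5 -65.5   7.4   6.6 -22.5]
[  5.5   6.    7.8 -31.   34.  -65.5   7.4   6.7 -22. ]
[  6.    6.1   7.9 -31.   34.5 -66.    7.4   6.8 -22. ]
[  6.5   6.1   7.9 -30.5  35.  -66.    7.5   6.9 -22.5]
[  7.    6.1   7.9 -30.   35.  -66.    7.4   6.8 -22. ]
[  7.5   6.2   8.  -29.5  35.5 -66.5   7.4   6.8 -22. ]
[  8.    6.5   8.  -29.5  35.5 -66.5   7.4   6.8 -22. ]
[  8.5   6.1   8.1 -29.   35.5 -66.5   7.4   6.7 -22. ]
[  9.    6.1   8.  -28.5  36.5 -66.5   7.3   6.7 -22. ]
[  9.5   6.2   8.  -28.   36.5 -66.5   7.3   6.6 -22. ]
[ 10.    6.2   8.1 -27.5  37.  -66.    7.2   6.6 -22. ]
[ 10.5   6.2   8.2 -27.   37.5 -66.    7.2   6.5 -22. ]
[ 11.    6.2   8.  -26.5  37.5 -66.    7.1   6.4 -22.5]
[ 11.5   6.2   8.1 -26.5  38.  -66.    7.1   6.4 -22.5]
[ 12.    6.2   8.  -26.   38.5 -66.    7.    6.3 -22.5]
[ 12.5   6.2   8.  -25.5  39.  -66.    6.9   6.1 -22.5]
[ 13.    6.1   7.9 -25.   39.5 -66.    6.8   6.  -22.5]
[ 13.5   6.1   7.8 -24.5  39.5 -66.    6.6   6.  -22.5]
[ 14.    6.    7.7 -24.5  40.  -66.    6.5   5.8 -22.5]
[ 14.5   6.    7.6 -24.   40.5 -66.    6.3   5.6 -22.5][ WARN:0@0.608] global loadsave.cpp:1063 imwrite_ Unsupported depth image for selected encoder is fallbacked to CV_8U.
```

View pics/rect8.png

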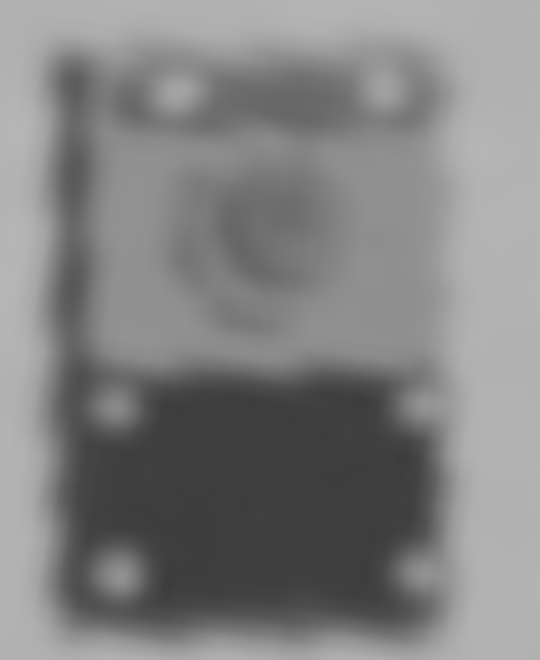

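```bash
cat >> h.py <<'E'
def rows(target,yaw,n,ramp=True):
    """n rows to target pos & yaw, from measured pose; prints rounded rows, corrected sequentially"""
    s,M=tool(); p=np.array(s['tcp_pos']); psi=np.degrees(np.arctan2(M[0,1],-M[1,1]))
    T=np.array(target,float); out=[]
    p0=p.copy();y0=psi
    f=np.arange(1,n+1)/n
    if ramp: f=f*f*(3-2*f)
    for k in range(n):
        a=np.radians(psi); A=np.array([[0,np.sin(a),-np.cos(a)],[0,-np.cos(a),-np.sin(a)],[-1,0,0]])
        d=np.round(A.T@(p0+(T-p0)*f[k]-p)/.03,2); r=round(-((y0+(yaw-y0)*f[k])-psi)/5,2)
        out+= [*d.tolist(),r]; p=p+A@d*.03; psi-=r*5
    print('t',round(float(s['t']),2),'tcp',np.round(s['tcp_pos'],4),'yaw',round(y0,2),'F',np.round(s['contact_force'],1),'open',round(float(s['opening']),4))
    print([0.0 if x==0 else round(float(x),2) for x in out]); print('end',np.round(p,4),round(psi,2))
E
python3 -c "
from h import *
rows([.4102,-.2365,.18],-9,10,False)
rows([.4102,-.2365,.22],-9,20,False)"
```

```text
t 0.95 tcp [ 0.1823 -0.5189  0.2313] yaw 19.35 F [ 0.4 -0.3  0.6] open 0.0852
[0.17, -0.64, -1.03, 0.57, 0.17, -0.68, -0.99, 0.56, 0.17, -0.74, -0.97, 0.57, 0.17, -0.78, -0.92, 0.57, 0.17, -0.83, -0.88, 0.57, 0.18, -0.87, -0.84, 0.56, 0.17, -0.9, -0.8, 0.57, 0.17, -0.95, -0.75, 0.57, 0.17, -0.99, -0.71, 0.56, 0.17, -1.01, -0.65, 0.57]
end [ 0.4101 -0.2366  0.18  ] -9.0
t 0.95 tcp [ 0.1823 -0.5189  0.2313] yaw 19.35 F [ 0.4 -0.3  0.6] open 0.0852
[0.02, -0.32, -0.51, 0.28, 0.02, -0.33, -0.51, 0.29, 0.02, -0.34, -0.5, 0.28, 0.02, -0.36, -0.49, 0.28, 0.01, -0.37, -0.48, 0.29, 0.02, -0.37, -0.47, 0.28, 0.02, -0.4, -0.46, 0.28, 0.02, -0.4, -0.45, 0.29, 0.02, -0.41, -0.45, 0.28, 0.02, -0.42, -0.43, 0.29, 0.02, -0.44, -0.42, 0.28, 0.02, -0.44, -0.41, 0.28, 0.01, -0.46, -0.4, 0.29, 0.02, -0.46, -0.38, 0.28, 0.02, -0.48, -0.38, 0.28, 0.02, -0.48, -0.36, 0.29, 0.02, -0.49, -0.36, 0.28, 0.02, -0.5, -0.33, 0.28, 0.02, -0.51, -0.33, 0.29, 0.02, -0.52, -0.32, 0.28]
end [ 0.4103 -0.2365  0.2199] -9.0
```

jog_arm(moves=[0,-0.6,-0.9,0.5,0,-0.6,-0.9,0.5,0,-0.7,-0.9,0.5,0,-0.7,-0.8,0.6,0,-0.7,-0.8,0.6,0,-0.8,-0.7,0.6,0,-0.8,-0.7,0.6,0,-0.8,-0.6,0.6,0,-0.8,-0.6,0.6,0,-0.8,-0.5,0.57], jaw=0, newtons=60)

```text
t: 1.95
tcp_pos: [0.3769, -0.2697, 0.2315]
tool_rot: [-0.056, 0.705, -0.056, -0.705]
contact_force: [0.1, 0.3, -0.8]
opening: 0.0855
```

```bash
python3 -c "
from h import *
plan([.4102,-.2365,.18],yaw=-9)"
```

```text
t 1.95 tcp [ 0.3769 -0.2697  0.2315] yaw -9.11 F [ 0.1  0.3 -0.8] open 0.0855
units [ 1.717 -1.27  -0.921] roll units -0.021
```

Move over the handle, then look before descending.

jog_arm(moves=[0,-0.65,-0.46,0,0.4,-0.62,-0.46,0,0.6,0,0,0,0,0,0,0])

```text
t: 2.35
tcp_pos: [0.4085, -0.2359, 0.1996]
tool_rot: [0.056, -0.704, 0.054, 0.706]
contact_force: [-0.6, -0.4, 0.0]
opening: 0.0853
```

```bash
python3 - <<'E'
from h import *
p,d=shot('top','t1'); s,_=shot('side','s1')
cv2.imwrite('pics/t1c.png',cv2.resize(p[190:280,270:370],None,fx=4,fy=4,interpolation=2))
cv2.imwrite('pics/s1c.png',cv2.resize(s[120:220,240:340],None,fx=4,fy=4,interpolation=2))
cv2.imwrite('pics/c1.png',np.hstack([cv2.imread('pics/t1c.png')[:360],cv2.imread('pics/s1c.png')[:360]]))
plan([.4102,-.2365,.094],yaw=-9)
E
```

```text
t 2.45 tcp [ 0.409  -0.2373  0.2014] yaw -9.0 F [-0.5  0.4  0.5] open 0.0855
units [ 3.579 -0.032 -0.037] roll units 0.0
```

View pics/c1.png

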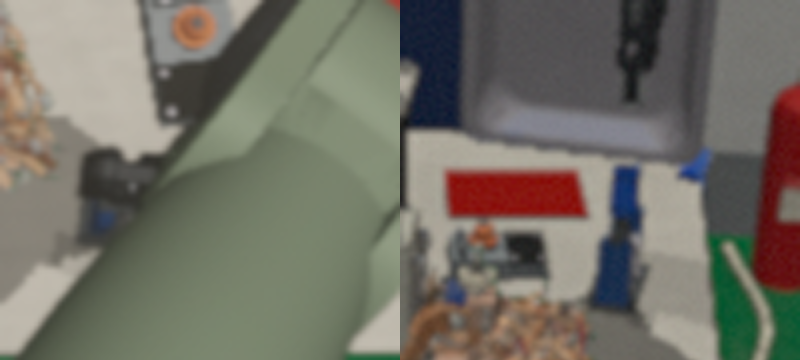

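jog_arm(moves=[0.7,0,-0.03,0,0.7,0,0,0,0.7,0,0,0,0.5,0,0,0,0.4,0,0,0,0.3,0,0,0,0.25,0,0,0,0,0,0,0])

```text
t: 3.25
tcp_pos: [0.4099, -0.2377, 0.0944]
tool_rot: [0.056, -0.705, 0.055, 0.705]
contact_force: [-0.1, -0.4, -0.5]
opening: 0.0852
```

```bash
python3 - <<'E'
from h import *
s,_=shot('side','s2')
cv2.imwrite('pics/s2c.png',cv2.resize(s[120:220,240:340],None,fx=6,fy=6,interpolation=2))
plan([.4102,-.2365,.094],yaw=-9)
E
```

```text
t 3.3 tcp [ 0.4102 -0.2378  0.0949] yaw -9.02 F [ 0.5  1.  -0.2] open 0.0858
units [ 0.03  -0.043  0.005] roll units -0.004
```

View pics/s2c.png

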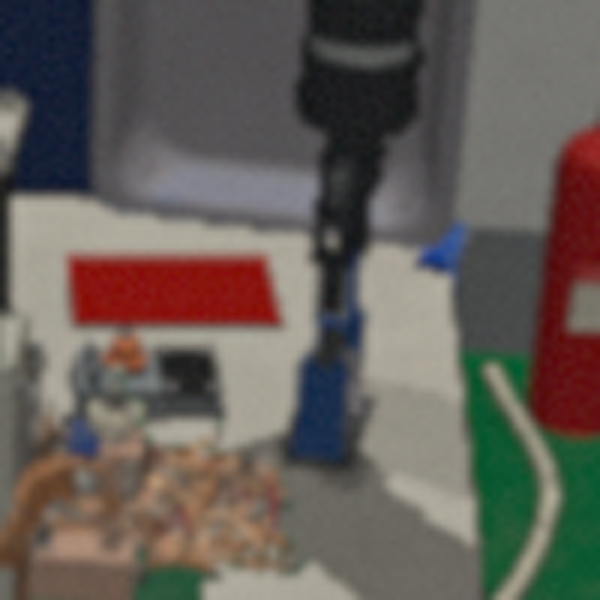

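jog_arm(moves=[0,0,0,0,0,0,0,0,0,0,0,0,0,0,0,0,0,0,0,0,0,0,0,0,0,0,0,0,0,0,0,0], jaw=255, newtons=60)

```text
t: 4.1
tcp_pos: [0.4104, -0.2376, 0.0951]
tool_rot: [-0.055, 0.705, -0.055, -0.705]
contact_force: [-0.8, 0.8, 5.7]
opening: 0.0193
```

jog_arm(moves=[-0.1,0,0,0,-0.2,0,0,0,-0.3,0,0,0,-0.4,0,0,0,-0.5,0,0,0,-0.5,0,0,0,-0.4,0,0,0,-0.2,0,0,0,0,0,0,0], newtons=100)

```text
t: 5.0
tcp_pos: [0.4107, -0.238, 0.1738]
tool_rot: [-0.055, 0.705, -0.056, -0.704]
contact_force: [0.5, -0.3, -2.2]
opening: 0.0193
```

```bash
python3 - <<'E'
from h import *
s,_=shot('side','s3');p,_=shot('top','t3')
cv2.imwrite('pics/s3c.png',np.hstack([cv2.resize(s[120:220,240:340],None,fx=4,fy=4,interpolation=2),cv2.resize(p[170:270,270:370],None,fx=4,fy=4,interpolation=2)]))
plan([.5034,-.2751,.165],yaw=7.5)
rows([.5034,-.2751,.165],7.5,10)
E
```

```text
t 5.1 tcp [ 0.41   -0.2375  0.1725] yaw -9.0 F [-0.4  0.  -1.9] open 0.0186
units [ 0.251  0.752 -3.272] roll units -3.3
t 5.1 tcp [ 0.41   -0.2375  0.1725] yaw -9.0 F [-0.4  0.  -1.9] open 0.0186
[0.01, 0.02, -0.09, -0.09, 0.02, 0.06, -0.25, -0.25, 0.02, 0.1, -0.36, -0.37, 0.04, 0.12, -0.44, -0.45, 0.04, 0.16, -0.47, -0.49, 0.03, 0.18, -0.46, -0.49, 0.04, 0.19, -0.42, -0.45, 0.03, 0.16, -0.34, -0.37, 0.01, 0.12, -0.23, -0.25, 0.01, 0.05, -0.08, -0.09]
end [ 0.5034 -0.2752  0.165 ] 7.5
```

View pics/s3c.png

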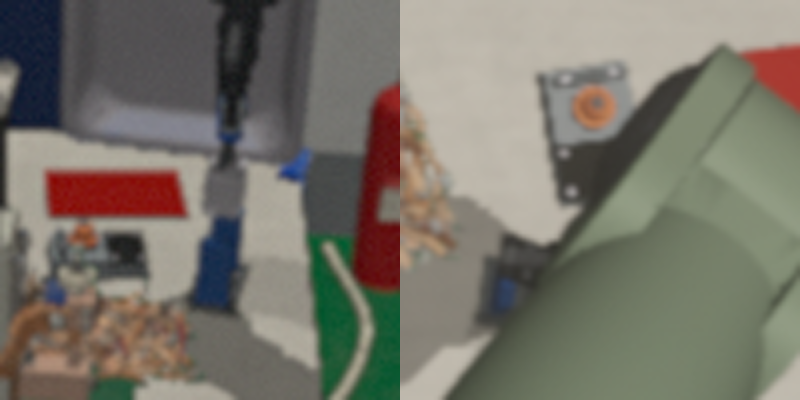

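jog_arm(moves=[0,0,-0.1,-0.1,0,0.1,-0.25,-0.25,0,0.1,-0.35,-0.35,0,0.1,-0.45,-0.45,0,0.15,-0.45,-0.5,0,0.2,-0.45,-0.5,0,0.2,-0.4,-0.45,0,0.15,-0.35,-0.35,0,0.1,-0.25,-0.25,0,0.05,-0.1,-0.1])

```text
t: 6.1
tcp_pos: [0.5049, -0.2752, 0.1723]
tool_rot: [0.047, 0.706, 0.047, -0.706]
contact_force: [0.1, -0.2, -1.6]
opening: 0.0191
```

jog_arm(moves=[0,0,0,0,0,0,0,0,0,0,0,0])

```text
t: 6.4
tcp_pos: [0.5034, -0.2747, 0.1728]
tool_rot: [-0.046, -0.705, -0.046, 0.706]
contact_force: [0.5, 0.1, -1.7]
opening: 0.0189
```

```bash
python3 - <<'E'
from h import *
s,_=shot('side','s4');p,_=shot('top','t4')
cv2.imwrite('pics/s4c.png',np.hstack([cv2.resize(s[130:210,240:320],None,fx=5,fy=5,interpolation=2),cv2.resize(p[170:250,280:360],None,fx=5,fy=5,interpolation=2)]))
plan([.5034,-.2751,.165],yaw=7.5)
rows([.5034,-.2751,.165],7.5,10)
E
```

```text
t 6.5 tcp [ 0.5035 -0.2748  0.1729] yaw 7.5 F [ 0.4  0.8 -1.7] open 0.0192
units [0.263 0.01  0.006] roll units -0.001
t 6.5 tcp [ 0.5035 -0.2748  0.1729] yaw 7.5 F [ 0.4  0.8 -1.7] open 0.0192
[0.01, 0.0, 0.0, 0.0, 0.02, 0.0, 0.0, 0.0, 0.03, 0.0, 0.0, 0.0, 0.03, 0.0, 0.0, 0.0, 0.04, 0.01, 0.0, 0.0, 0.04, 0.0, 0.0, 0.0, 0.04, 0.0, 0.0, 0.0, 0.03, 0.0, 0.01, 0.0, 0.02, 0.0, 0.0, 0.0, 0.0, 0.0, 0.0, 0.0]
end [ 0.5033 -0.2751  0.1651] 7.5
```

View pics/s4c.png

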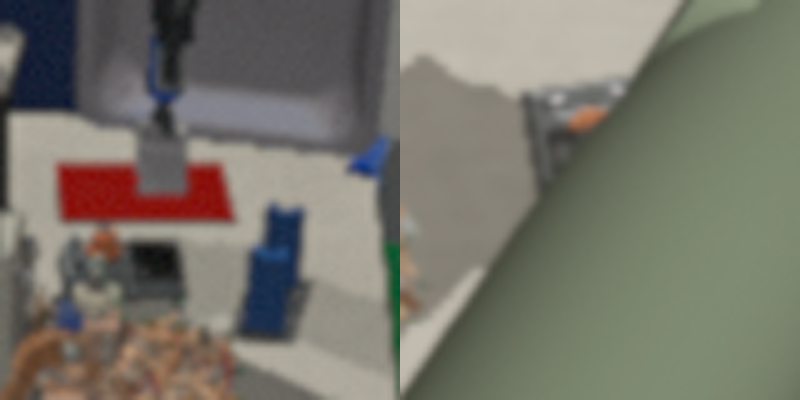

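```bash
python3 - <<'E'
from h import *
c=imaging.camera_info('side');K,R,t=[np.array(c[k]) for k in('K','R','t')];C=-R.T@t
s=cv2.imread('pics/s4.png').astype(int)
print(s[150:176,272])
print(s[163,260:285])
def atY(u,v,y):
    r=R.T@np.array([(u-K[0,2])/K[0,0],(v-K[1,2])/K[1,1],1]); return C+r*((y-C[1])/r[1])
for u,v in((272.2,168.5),(272.2,169.0),(272.2,169.5),(272.2,157)):print(u,v,np.round(atY(u,v,-.253),4))
E
```

```text
[[ 77  49  41]
 [ 52  45  44]
 [ 41  40  38]
 [ 37  38  38]
 [ 43  43  41]
 [ 55  56  53]
 [ 64  62  64]
 [ 77  77  77]
 [ 88  88  89]
 [ 98  96  98]
 [ 95  93  95]
 [ 92  90  93]
 [ 90  89  92]
 [ 93  91  94]
 [ 93  92  96]
 [ 94  93  94]
 [ 95  94  94]
 [ 95  95 103]
 [ 76  76 114]
 [ 44  44 131]
 [ 21  23 138]
 [ 12  18 139]
 [ 19  18 139]
 [ 43  46 129]
 [ 95 103 127]
 [143 154 157]]
[[ 57  64 142]
 [ 53  62 142]
 [ 55  60 141]
 [ 54  59 141]
 [ 56  63 143]
 [ 55  62 141]
 [ 70  75 133]
 [ 90  90 114]
 [ 99  98 101]
 [ 98  96  96]
 [ 92  93  96]
 [ 91  90  92]
 [ 93  91  94]
 [ 92  90  93]
 [ 93  92  94]
 [ 93  91  92]
 [ 87  87 100]
 [ 69  71 119]
 [ 58  62 138]
 [ 58  63 145]
 [ 54  59 142]
 [ 53  59 141]
 [ 52  57 142]
 [ 63  71 147]
 [102 110 159]]
272.2 168.5 [ 0.5    -0.253   0.0871]
272.2 169.0 [ 0.4999 -0.253   0.0849]
272.2 169.5 [ 0.4998 -0.253   0.0827]
272.2 157 [ 0.5022 -0.253   0.1359]
```

jog_arm(moves=[0.3,0,0,0,0.4,0,0,0,0.4,0,0,0,0.3,0,0,0,0.2,0,0,0,0.1,0,0,0,0.05,0,0,0,0,0,0,0])

```text
t: 7.3
tcp_pos: [0.504, -0.275, 0.1203]
tool_rot: [0.046, 0.706, 0.046, -0.706]
contact_force: [0.4, -0.1, -1.6]
opening: 0.019
```

jog_arm(moves=[0.05,0,0,0,0.05,0,0,0,0,0,0,0])

```text
t: 7.6
tcp_pos: [0.5038, -0.2749, 0.1173]
tool_rot: [0.046, 0.706, 0.046, -0.706]
contact_force: [-0.1, 0.4, -2.0]
opening: 0.0189
```

jog_arm(moves=[0.05,0,0,0,0,0,0,0])

```text
t: 7.8
tcp_pos: [0.5038, -0.2748, 0.1157]
tool_rot: [-0.046, -0.706, -0.046, 0.706]
contact_force: [0.2, 0.4, -2.7]
opening: 0.0191
```

jog_arm(moves=[0.05,0,0,0,0.05,0,0,0,0,0,0,0])

```text
t: 8.1
tcp_pos: [0.5037, -0.2748, 0.1125]
tool_rot: [-0.046, -0.705, -0.046, 0.706]
contact_force: [-0.0, -0.2, -2.0]
opening: 0.0191
```

jog_arm(moves=[0.04,0,0,0,0,0,0,0])

```text
t: 8.3
tcp_pos: [0.5038, -0.2748, 0.1114]
tool_rot: [-0.046, -0.706, -0.046, 0.706]
contact_force: [-0.1, -0.6, -1.2]
opening: 0.0186
```

jog_arm(moves=[0.04,0,0,0,0,0,0,0])

```text
t: 8.5
tcp_pos: [0.5038, -0.2748, 0.1102]
tool_rot: [-0.046, -0.706, -0.046, 0.706]
contact_force: [-0.1, 0.7, -1.9]
opening: 0.0188
```

jog_arm(moves=[0.03,0,0,0,0,0,0,0])

```text
t: 8.7
tcp_pos: [0.5038, -0.2748, 0.1094]
tool_rot: [-0.046, -0.706, -0.046, 0.706]
contact_force: [-0.7, 0.1, -1.3]
opening: 0.019
```

jog_arm(moves=[0.03,0,0,0,0,0,0,0])

```text
t: 8.9
tcp_pos: [0.5038, -0.2748, 0.1085]
tool_rot: [-0.046, -0.706, -0.046, 0.706]
contact_force: [0.1, -0.1, -1.6]
opening: 0.0188
```

jog_arm(moves=[0.03,0,0,0,0,0,0,0])

```text
t: 9.1
tcp_pos: [0.5038, -0.2748, 0.1075]
tool_rot: [-0.046, -0.706, -0.046, 0.706]
contact_force: [-0.6, 0.6, -2.0]
opening: 0.0189
```

jog_arm(moves=[0.03,0,0,0,0,0,0,0])

```text
t: 9.3
tcp_pos: [0.5038, -0.2748, 0.1066]
tool_rot: [-0.046, -0.706, -0.046, 0.706]
contact_force: [-0.3, 0.9, -1.1]
opening: 0.0187
```

jog_arm(moves=[0.03,0,0,0,0,0,0,0])

```text
t: 9.5
tcp_pos: [0.5039, -0.2749, 0.1059]
tool_rot: [0.046, 0.706, 0.046, -0.706]
contact_force: [0.3, 0.8, -0.6]
opening: 0.0189
```

jog_arm(moves=[0.03,0,0,0,0,0,0,0])

```text
t: 9.7
tcp_pos: [0.5039, -0.275, 0.1053]
tool_rot: [0.046, 0.706, 0.046, -0.705]
contact_force: [-1.4, 0.3, 3.0]
opening: 0.0191
```

```bash
python3 - <<'E'
from h import *
s,_=shot('side','s5')
cv2.imwrite('pics/s5c.png',cv2.resize(s[130:210,240:320],None,fx=7,fy=7,interpolation=2))
plan([.5034,-.2751,.165],yaw=7.5)
E
```

```text
t 9.75 tcp [ 0.504  -0.275   0.1054] yaw 7.5 F [-1.4  0.2  2.7] open 0.0189
units [-1.987  0.003  0.018] roll units 0.001
```

View pics/s5c.png

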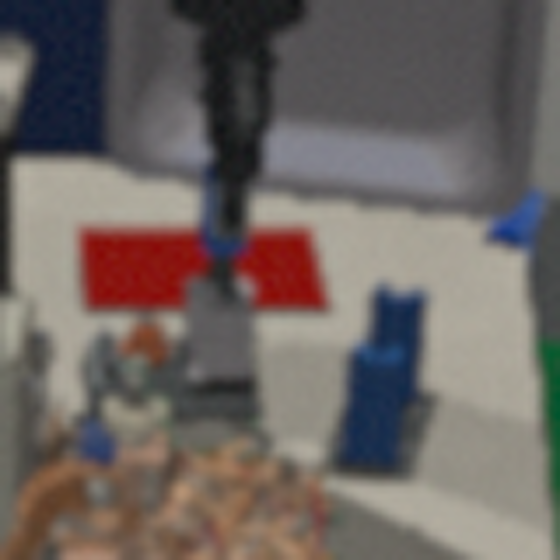

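jog_arm(moves=[-0.04,0,0,0,-0.03,0,0,0,0,0,0,0,0,0,0,0])

```text
t: 10.15
tcp_pos: [0.5037, -0.2748, 0.1068]
tool_rot: [-0.046, -0.706, -0.046, 0.706]
contact_force: [-0.4, -0.3, -1.9]
opening: 0.0188
```

jog_arm(moves=[-0.015,0,-0.1,0,0,0,-0.1,0,0,0,-0.1,0,0,0,0,0])

```text
t: 10.55
tcp_pos: [0.5134, -0.2737, 0.1075]
tool_rot: [0.046, 0.706, 0.046, -0.705]
contact_force: [0.2, -0.7, -2.6]
opening: 0.0185
```

jog_arm(moves=[0,0,-0.1,0,0,0,-0.1,0,0,0,0,0])

```text
t: 10.85
tcp_pos: [0.5192, -0.2729, 0.1075]
tool_rot: [0.046, 0.706, 0.046, -0.705]
contact_force: [-0.8, -0.2, -1.5]
opening: 0.0189
```

jog_arm(moves=[0,0,-0.07,0,0,0,0,0])

```text
t: 11.05
tcp_pos: [0.5211, -0.2726, 0.1076]
tool_rot: [0.046, 0.706, 0.046, -0.706]
contact_force: [0.7, -0.7, -2.1]
opening: 0.0188
```

jog_arm(moves=[0,0,-0.07,0,0,0,0,0])

```text
t: 11.25
tcp_pos: [0.5231, -0.2724, 0.1076]
tool_rot: [0.046, 0.706, 0.046, -0.706]
contact_force: [0.6, 0.2, -1.7]
opening: 0.0186
```

jog_arm(moves=[0,0,-0.07,0,0,0,0,0])

```text
t: 11.45
tcp_pos: [0.5252, -0.2721, 0.1076]
tool_rot: [0.046, 0.706, 0.046, -0.705]
contact_force: [-1.1, -1.1, -1.9]
opening: 0.0191
```

jog_arm(moves=[0,0,-0.07,0,0,0,0,0])

```text
t: 11.65
tcp_pos: [0.5273, -0.2718, 0.1076]
tool_rot: [0.046, 0.706, 0.046, -0.706]
contact_force: [0.9, 0.4, -2.5]
opening: 0.0187
```

jog_arm(moves=[0.01,0,-0.07,0,0,0,-0.07,0,0,0,0,0])

```text
t: 11.95
tcp_pos: [0.5316, -0.2713, 0.1072]
tool_rot: [0.046, 0.706, 0.046, -0.705]
contact_force: [-1.0, -0.4, -1.8]
opening: 0.0189
```

jog_arm(moves=[0,0,-0.07,0,0,0,-0.07,0,0,0,0,0])

```text
t: 12.25
tcp_pos: [0.5357, -0.2707, 0.1073]
tool_rot: [0.046, 0.706, 0.046, -0.705]
contact_force: [1.4, -0.2, -1.2]
opening: 0.0189
```

jog_arm(moves=[0,0,-0.07,0,0,0,-0.07,0,0,0,0,0])

```text
t: 12.55
tcp_pos: [0.5399, -0.2702, 0.1073]
tool_rot: [0.046, 0.706, 0.046, -0.705]
contact_force: [-0.3, 0.2, -2.1]
opening: 0.0188
```

No lateral contact. Expected stop around 5–6 mm further; creep.

jog_arm(moves=[0,0,-0.05,0,0,0,-0.05,0,0,0,0,0])

```text
t: 12.85
tcp_pos: [0.5427, -0.2698, 0.1072]
tool_rot: [0.046, 0.706, 0.046, -0.706]
contact_force: [-0.4, 0.8, -2.2]
opening: 0.0189
```

jog_arm(moves=[0,0,-0.03,0,0,0,0,0])

```text
t: 13.05
tcp_pos: [0.5434, -0.2697, 0.1072]
tool_rot: [-0.046, -0.706, -0.046, 0.706]
contact_force: [1.1, -0.6, -2.3]
opening: 0.0189
```

jog_arm(moves=[0,0,-0.03,0,0,0,0,0])

```text
t: 13.25
tcp_pos: [0.5439, -0.2696, 0.1072]
tool_rot: [-0.046, -0.705, -0.046, 0.706]
contact_force: [-0.5, -0.0, -1.2]
opening: 0.0188
```

jog_arm(moves=[0,0,-0.03,0,0,0,0,0])

```text
t: 13.45
tcp_pos: [0.5444, -0.2695, 0.1071]
tool_rot: [-0.046, -0.705, -0.046, 0.706]
contact_force: [-3.9, -0.3, -0.5]
opening: 0.0191
```

jog_arm(moves=[0,0,-0.03,0,0,0,0,0])

```text
t: 13.65
tcp_pos: [0.5449, -0.2694, 0.1071]
tool_rot: [-0.046, -0.705, -0.046, 0.706]
contact_force: [-5.1, -0.3, 0.8]
opening: 0.0188
```

```bash
python3 - <<'E'
from h import *
s,_=shot('side','s6')
cv2.imwrite('pics/s6c.png',cv2.resize(s[130:210,240:320],None,fx=7,fy=7,interpolation=2))
plan([.545,-.2697,.1072],yaw=7.5)
E
```

```text
t 13.7 tcp [ 0.5449 -0.2694  0.1071] yaw 7.48 F [-4.4 -1.2  1.9] open 0.0192
units [-0.004  0.01  -0.002] roll units -0.003
```

View pics/s6c.png

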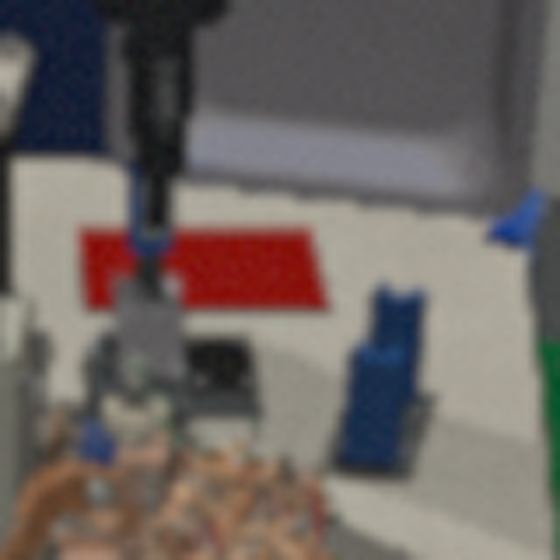

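jog_arm(moves=[0,0,0.03,0,-0.03,0,0,0,-0.04,0,0,0,-0.04,0,0,0,0,0,0,0])

```text
t: 14.2
tcp_pos: [0.5444, -0.2689, 0.1092]
tool_rot: [-0.046, -0.705, -0.047, 0.706]
contact_force: [-1.9, -0.7, -11.9]
opening: 0.019
```

jog_arm(moves=[-0.05,0,0,0,-0.05,0,0,0,0,0,0,0])

```text
t: 14.5
tcp_pos: [0.5447, -0.269, 0.1134]
tool_rot: [-0.046, -0.705, -0.047, 0.706]
contact_force: [-3.9, -0.8, -10.9]
opening: 0.0185
```

jog_arm(moves=[-0.05,0,0,0,-0.05,0,0,0,-0.05,0,0,0,0,0,0,0])

```text
t: 14.9
tcp_pos: [0.5473, -0.2702, 0.1202]
tool_rot: [0.047, 0.707, 0.046, -0.704]
contact_force: [-0.4, -0.2, -1.9]
opening: 0.019
```

jog_arm(moves=[-0.07,0,0,0,-0.08,0,0,0,-0.08,0,0,0,-0.08,0,0,0,-0.08,0,0,0,-0.1,0,0,0,-0.1,0,0,0,-0.1,0,0,0,-0.05,0,0,0,0,0,0,0])

```text
t: 15.9
tcp_pos: [0.5454, -0.2695, 0.1406]
tool_rot: [0.046, 0.706, 0.046, -0.705]
contact_force: [0.3, -0.8, -2.4]
opening: 0.0189
```

```bash
python3 - <<'E'
from h import *
s,_=shot('side','s7')
cv2.imwrite('pics/s7c.png',cv2.resize(s[130:210,240:320],None,fx=7,fy=7,interpolation=2))
plan([.545,-.2697,.1072],yaw=7.5)
E
```

```text
t 15.95 tcp [ 0.5453 -0.2695  0.1404] yaw 7.51 F [ 0.   0.1 -1.9] open 0.0192
units [1.105 0.006 0.01 ] roll units 0.001
```

View pics/s7c.png

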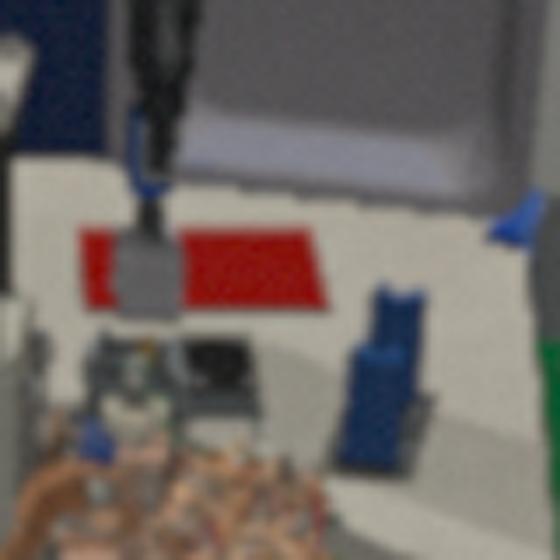

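```bash
python3 - <<'E'
from h import *
rows([.5404,-.4257,.145],7.5,20)
E
```

```text
t 15.95 tcp [ 0.5453 -0.2695  0.1404] yaw 7.51 F [ 0.   0.1 -1.9] open 0.0192
[0.0, 0.04, 0.01, 0.0, 0.0, 0.1, 0.01, 0.0, -0.01, 0.17, 0.03, 0.0, -0.01, 0.22, 0.04, 0.0, 0.0, 0.27, 0.04, 0.0, -0.01, 0.31, 0.05, 0.0, -0.01, 0.34, 0.06, 0.0, -0.01, 0.36, 0.06, 0.0, -0.02, 0.38, 0.06, 0.0, -0.01, 0.38, 0.06, 0.0, -0.01, 0.39, 0.06, 0.0, -0.01, 0.37, 0.07, 0.0, -0.01, 0.36, 0.05, 0.0, -0.01, 0.34, 0.06, 0.0, -0.01, 0.31, 0.05, 0.0, -0.01, 0.27, 0.04, 0.0, -0.01, 0.22, 0.04, 0.0, 0.0, 0.17, 0.03, 0.0, 0.0, 0.1, 0.02, 0.0, 0.0, 0.04, 0.0, 0.0]
end [ 0.5404 -0.4256  0.1449] 7.51
```

jog_arm(moves=[-0.05,0.04,0.01,0,-0.05,0.1,0.01,0,-0.05,0.17,0.03,0,0,0.22,0.04,0,0,0.27,0.04,0,0,0.31,0.05,0,0,0.34,0.06,0,0,0.36,0.06,0,0,0.38,0.06,0,0,0.38,0.06,0])

```text
t: 16.95
tcp_pos: [0.5427, -0.3487, 0.1447]
tool_rot: [-0.046, -0.706, -0.046, 0.706]
contact_force: [0.7, 0.2, -2.1]
opening: 0.0188
```

jog_arm(moves=[0,0.39,0.06,0,0,0.37,0.07,0,0,0.36,0.05,0,0,0.34,0.06,0,0,0.31,0.05,0,0,0.27,0.04,0,0,0.22,0.04,0,0,0.17,0.03,0,0,0.1,0.02,0,0,0.04,0,0])

```text
t: 17.95
tcp_pos: [0.5403, -0.4258, 0.1447]
tool_rot: [-0.046, -0.706, -0.046, 0.706]
contact_force: [0.4, 0.2, -2.0]
opening: 0.0188
```

jog_arm(moves=[0,0,0,0,0,0,0,0,0,0,0,0])

```text
t: 18.25
tcp_pos: [0.5404, -0.4253, 0.1448]
tool_rot: [-0.046, -0.706, -0.046, 0.706]
contact_force: [0.5, -0.1, -2.1]
opening: 0.0187
```

```bash
python3 - <<'E'
from h import *
s,_=shot('side','s8');p,_=shot('top','t8')
cv2.imwrite('pics/s8c.png',np.hstack([cv2.resize(s[130:210,240:320],None,fx=5,fy=5,interpolation=2),cv2.resize(p[150:250,310:410],None,fx=4,fy=4,interpolation=2)]))
plan([.5404,-.4257,.1],yaw=7.5)
E
```

```text
t 18.35 tcp [ 0.5404 -0.4254  0.1448] yaw 7.52 F [ 0.3  0.2 -1.9] open 0.0193
units [1.494 0.011 0.002] roll units 0.005
```

View pics/s8c.png

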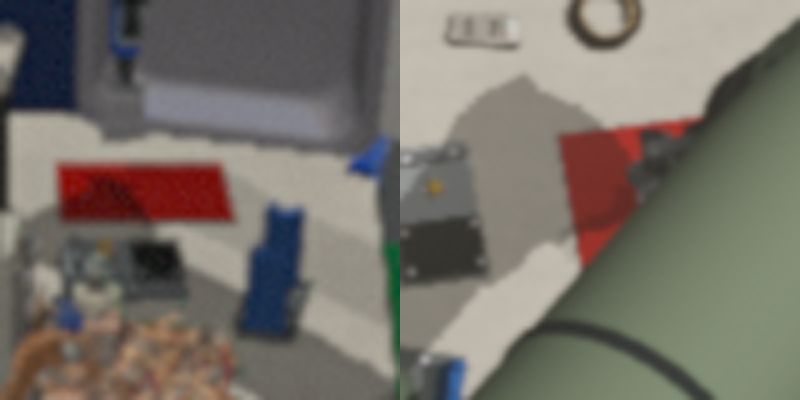

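jog_arm(moves=[0.1,0,0,0,0.2,0,0,0,0.3,0,0,0,0.3,0,0,0,0.3,0,0,0,0.25,0,0,0,0.15,0,0,0,0.1,0,0,0,0,0,0,0])

```text
t: 19.25
tcp_pos: [0.5402, -0.4255, 0.0933]
tool_rot: [-0.046, -0.705, -0.046, 0.706]
contact_force: [1.0, -0.5, -1.7]
opening: 0.019
```

jog_arm(moves=[0.04,0,0,0,0.04,0,0,0,0.03,0,0,0,0,0,0,0])

```text
t: 19.65
tcp_pos: [0.5403, -0.4256, 0.0905]
tool_rot: [0.046, 0.706, 0.046, -0.706]
contact_force: [-0.2, -0.2, -2.9]
opening: 0.0186
```

jog_arm(moves=[0.03,0,0,0,0.03,0,0,0,0,0,0,0])

```text
t: 19.95
tcp_pos: [0.5403, -0.4256, 0.0886]
tool_rot: [-0.046, -0.706, -0.046, 0.706]
contact_force: [0.3, 0.4, -1.0]
opening: 0.0193
```

jog_arm(moves=[0.02,0,0,0,0,0,0,0])

```text
t: 20.15
tcp_pos: [0.5404, -0.4256, 0.088]
tool_rot: [0.046, 0.706, 0.046, -0.706]
contact_force: [0.0, 0.1, -2.0]
opening: 0.0186
```

jog_arm(moves=[0.02,0,0,0,0,0,0,0])

```text
t: 20.35
tcp_pos: [0.5403, -0.4256, 0.0874]
tool_rot: [-0.046, -0.706, -0.046, 0.706]
contact_force: [0.0, -0.5, -1.2]
opening: 0.0188
```

jog_arm(moves=[0.02,0,0,0,0,0,0,0])

```text
t: 20.55
tcp_pos: [0.5404, -0.4257, 0.087]
tool_rot: [0.046, 0.706, 0.046, -0.706]
contact_force: [0.2, 0.4, 0.2]
opening: 0.0191
```

jog_arm(moves=[-0.035,0,0,0,0,0,0,0,0,0,0.03,0,0,0,0.05,0,0,0,0.07,0,0,0,0,0])

```text
t: 21.15
tcp_pos: [0.5355, -0.4262, 0.0878]
tool_rot: [-0.046, -0.705, -0.046, 0.706]
contact_force: [-0.8, -0.4, -2.3]
opening: 0.0187
```

jog_arm(moves=[0,0,0.07,0,0,0,0.1,0,0,0,0.1,0,0,0,0.1,0,0,0,0.1,0,0,0,0.1,0,0,0,0,0])

```text
t: 21.85
tcp_pos: [0.5184, -0.4285, 0.0879]
tool_rot: [-0.046, -0.706, -0.046, 0.706]
contact_force: [0.2, -0.9, -2.2]
opening: 0.0189
```

```bash
python3 - <<'E'
from h import *
s,_=shot('side','s9');p,_=shot('top','t9')
cv2.imwrite('pics/s9c.png',np.hstack([cv2.resize(s[130:210,240:320],None,fx=5,fy=5,interpolation=2),cv2.resize(p[150:250,310:410],None,fx=4,fy=4,interpolation=2)]))
plan([.5404,-.4257,.1],yaw=7.5)
E
```

```text
t 21.95 tcp [ 0.5189 -0.4285  0.088 ] yaw 7.5 F [ 0.3 -0.3 -1.8] open 0.019
units [-0.402  0.001 -0.722] roll units -0.001
```

View pics/s9c.png

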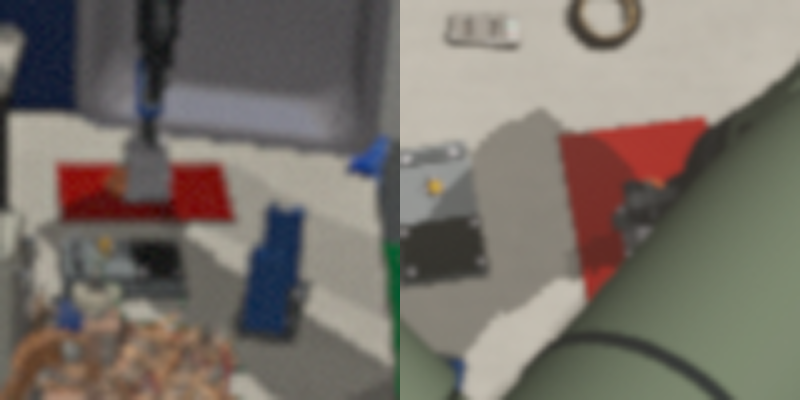

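The cap is emerging, staying put behind the puller (side crop ~(117,185), the copper left of the yoke). Continue drawing.

jog_arm(moves=[0,0,0.1,0,0,0,0.15,0,0,0,0.2,0,0,0,0.2,0,0,0,0.2,0,0,0,0.2,0,0,0,0.15,0,0,0,0.1,0,0,0,0.03,0,0,0,0,0])

```text
t: 22.95
tcp_pos: [0.4793, -0.4337, 0.0879]
tool_rot: [0.046, 0.706, 0.046, -0.706]
contact_force: [-0.6, 0.3, -1.2]
opening: 0.019
```

```bash
python3 - <<'E'
from h import *
s,_=shot('side','s10')
cv2.imwrite('pics/s10c.png',cv2.resize(s[130:210,240:320],None,fx=7,fy=7,interpolation=2))
plan([.5404,-.4257,.1],yaw=7.5)
E
```

```text
t 23.0 tcp [ 0.4795 -0.4337  0.0879] yaw 7.51 F [ 0.1 -0.1 -1. ] open 0.0188
units [-4.020e-01  2.000e-03 -2.047e+00] roll units 0.002
```

View pics/s10c.png

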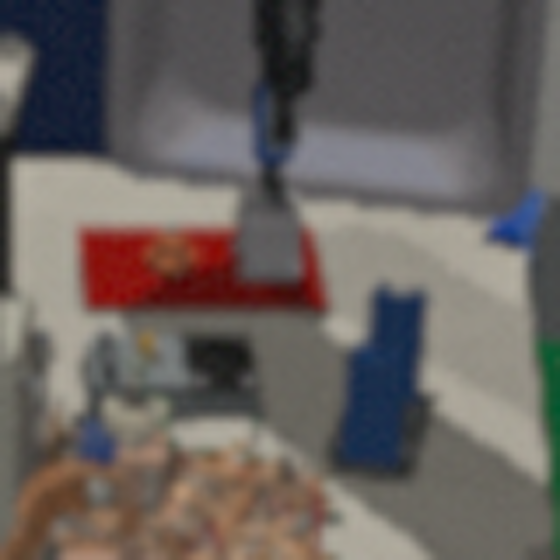

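jog_arm(moves=[0.02,0,0,0,0.015,0,0,0,0,0,0,0])

```text
t: 23.3
tcp_pos: [0.4796, -0.4336, 0.087]
tool_rot: [0.046, 0.706, 0.046, -0.705]
contact_force: [-0.6, 0.7, -0.5]
opening: 0.0186
```

jog_arm(moves=[0.01,0,0,0,0,0,0,0])

```text
t: 23.5
tcp_pos: [0.4796, -0.4336, 0.087]
tool_rot: [0.046, 0.706, 0.046, -0.705]
contact_force: [0.1, 0.7, 4.1]
opening: 0.019
```

jog_arm(moves=[-0.01,0,0,0,0,0,0,0], newtons=20)

```text
t: 23.7
tcp_pos: [0.4796, -0.4337, 0.087]
tool_rot: [0.046, 0.706, 0.046, -0.705]
contact_force: [-0.4, 0.8, 2.2]
opening: 0.0188
```

jog_arm(moves=[0,0,0,0,0,0,0,0,0,0,0,0,0,0,0,0,0,0,0,0,0,0,0,0,0,0,0,0,0,0,0,0], jaw=0)

```text
t: 24.5
tcp_pos: [0.4794, -0.4337, 0.0869]
tool_rot: [0.046, 0.706, 0.046, -0.706]
contact_force: [-0.8, -0.0, 0.4]
opening: 0.0856
```

```bash
python3 - <<'E'
from h import *
s,_=shot('side','s11')
cv2.imwrite('pics/s11c.png',cv2.resize(s[130:210,240:320],None,fx=7,fy=7,interpolation=2))
plan([.5404,-.4257,.1],yaw=7.5)
E
```

```text
t 24.55 tcp [ 0.4794 -0.4337  0.0868] yaw 7.5 F [ 0.3  0.6 -0. ] open 0.0852
units [-0.439  0.003 -2.052] roll units 0.0
```

View pics/s11c.png

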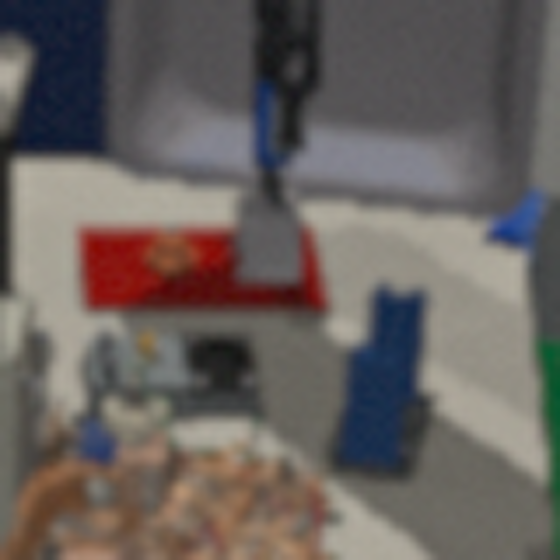

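jog_arm(moves=[-0.1,0,0,0,-0.3,0,0,0,-0.5,0,0,0,-0.7,0,0,0,-0.8,0,0,0,-0.8,0,0,0,-0.8,0,0,0,-0.6,0,0,0,-0.3,0,0,0,0,0,0,0])

```text
t: 25.55
tcp_pos: [0.48, -0.4343, 0.2358]
tool_rot: [0.047, 0.706, 0.045, -0.705]
contact_force: [-0.2, -0.2, 0.6]
opening: 0.0852
```

jog_arm(moves=[0,0,0.4,0,0,0,0.8,0,0,-0.3,0.9,0,0,-0.4,0.9,0,0,-0.4,0.8,0,0,-0.4,0.5,0,0,0,0.2,0,0,0,0,0])

```text
t: 26.35
tcp_pos: [0.3385, -0.4066, 0.2333]
tool_rot: [-0.046, -0.705, -0.046, 0.706]
contact_force: [-0.1, -0.3, 0.2]
opening: 0.0855
```

```bash
python3 - <<'E'
from h import *
s,_=shot('side','s12');p,_=shot('top','t12')
cv2.imwrite('pics/s12c.png',np.hstack([cv2.resize(s[130:210,240:320],None,fx=5,fy=5,interpolation=2),cv2.resize(p[140:240,310:410],None,fx=4,fy=4,interpolation=2)]))
plan([.5404,-.4257,.1],yaw=7.5)
t=p.astype(float)
E
```

```text
t 26.45 tcp [ 0.3398 -0.4071  0.2335] yaw 7.49 F [-0.3  0.1 -0.1] open 0.0853
units [ 4.451  1.486 -6.547] roll units -0.002
```

View pics/s12c.png

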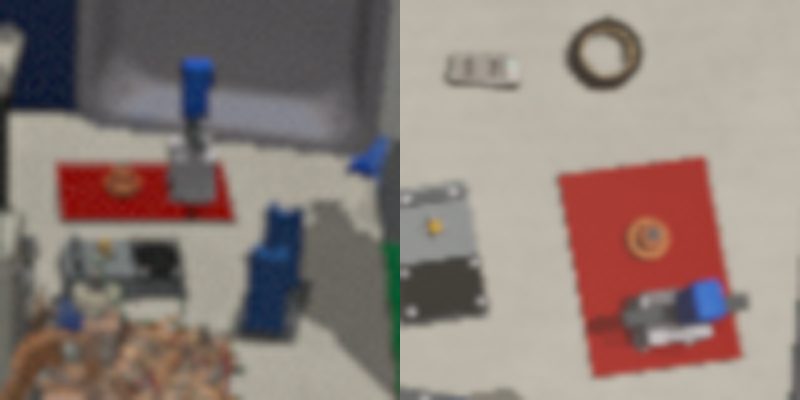

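```bash
python3 - <<'E'
from h import *
t=cv2.imread('pics/t12.png').astype(float);B,R=t[...,0],t[...,2]
r=rect('top',(B-R)/110.,0.0872+.019+.025-.003,.5,roi=(378,205,396,224));print('handle',np.round(r[3],4),np.round(r[1],1),r[2])
G=t[...,1]; d,=[np.load('pics/t12.npy')]
W=world('top',d); print('handle top z',np.median(W[212:217,384:391,2]),'cap z',np.percentile(W[195:204,368:377,2],[5,50,95]))
r=rect('top',(G-20)/60.,0.013,.5,roi=(362,190,382,210));print('cap',np.round(r[3],4),np.round(r[1],1))
print({k:np.round(v,3) for k,v in monitor.observe().items() if k in('contact_force','joint_vel')})
E
```

```text
handle [ 0.4784 -0.4314] [24.4 21.1] 14.976444244384766
handle top z 0.12347966780458444 cap z [0.00447185 0.01773275 0.03188145]
cap [ 0.538  -0.4253] [57.2 60.2]
{'joint_vel': array([0.01 , 0.008, 0.012, 0.004, 0.   , 0.002]), 'contact_force': array([-0.311,  0.111, -0.149])}
```

```bash
python3 -c "
from bench import close_job
print(close_job())"
```

```text
the job is handed in; nothing more can be done
None
```

I pulled the cap off the stub with the puller, set it standing on the red mat, drew the puller out, and handed the job in at about 26.5 s of the 61 s. No verdict is reported, so what follows is from my own checks.

**What I did**
- I lifted the puller from the cradle and felt for the sprung plate, which pushed back with about 5 N. I then rose and slid the ledges in with no side contact until they touched the stop bar at about 5 N.
- I pulled straight up. The readings showed about 10 N of resistance before the cap came free.
- I set the cap down on the mat, withdrew the puller about 60 mm, left it standing on the mat and moved the arm clear.

**Last checks**
- **Cap:** it stands upright well inside the mat in both camera views, and the stub is bare.
- **Puller:** it stands upright, about 60 mm from the cap. Its handle shows within about 3 mm of where I released it, and the grip point is at about 0.099 m, below the 0.115 m limit.
- **Robot:** the wrist force is near zero and nothing is touching.
- **Bystanders:** the tape and gauge block look unmoved. I did not measure any of the bystanders again after the job.

**Checks that were weak**
- My numeric fit of the cap's final outline failed because it picked up the mat. The cap's position therefore rests on the pictures and the commanded placing.
- The arm hid the top view during insertion, so the sideways fit was judged by force alone.

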